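# Clip the headphone hanger onto the rail under the desk shelf

## Task

Hang the headphone hanger with the open, C-shaped ring on the brass rail under the little glass desk shelf: pick it up, slide its ring sideways onto the rail through the gap, and let it down so that it hangs upright from the rail, released and still. Leave the hanger with the closed ring, the mug, the mouse and the calculator where they are.

Things in the scene. Friction and masses are not known exactly. Their poses are not given: they have to be found in the camera images.
- rail_mid (a point): Middle of the centre line of a rigid round brass rail, 12 mm thick, 400 mm long, fixed level under a narrow clear glass shelf. Axes: y along the rail, z up, x level from the robot's side to the far side. Brackets close its ends (y = -200, +200 mm). Place, height and yaw vary. The shelf bars a vertical tool: bring the hanger in from the robot's side with the tool leaning back
- shelf_mid (a point): Point on the underside of that shelf (clear glass on two grey legs, all rigid), 60 mm straight above rail_mid; same axes. The shelf is 18 mm thick and reaches from x = -45 to +30 mm and y = -270 to +270 mm; low books (36 mm high) and a small plant (78 mm high) stand on its ends. Its two legs, 18 mm wide, stand at y = -255 and +255 mm, x -25 to +25 mm
- hanger_mid (a point): Centre of the hanger to hang, 94 mm above its underside; it stands upright, 188 mm high, about 0.28 kg (varies). Axes: z up, x towards its ring's gap, y along its width. Steel foot 96 (x) x 40 (y) x 8 mm, x ends turned up to 28 mm; pale wooden shank 30 (x) x 40 (y) mm from 8 to 151 mm above the underside, to grip across y; steel C-ring on top
- hanger_ring (a point): Centre of that hanger's C-ring, 168 mm above its underside; same axes. Ring 40 mm wide, axis along y, inner radius 14, outer radius 20 mm. Its gap looks to +x and is open from 12 mm below to 5 mm above this point, so the rail enters level, 3.5 mm below this point; then the hanger is let down about 11 mm until the rail bears on the ring's inner top
- hanger_seat (a point): Point of that hanger where the rail's centre line lies once it hangs: 8 mm above the ring centre, 176 mm above the underside, half-way across its width. Same axes
- eyelet_mid (a point): Centre of the second hanger, 94 mm above its underside: same size, material and axes as the first, but its ring is closed all round. It stands on the desk and is to be left alone
- mug: White mug, 80 mm in diameter, 95 mm high, standing on the desk; origin at the centre of its underside. Leave alone
- mouse: Black computer mouse, 105 x 62 x 33 mm, on the desk; origin at the centre of its underside. Leave alone
- calculator: Flat grey desk calculator, 150 x 85 x 17 mm, lying on the desk; origin at the centre of its underside. Leave alone
Not all that is in view belongs to the job. Leave any red look-alike of the part that bears hanger_mid alone.

How it is judged:
On the way, in this order (a step that is already met when the one before it is completed fails the run):
1. the hanger is lifted off the desk, not yet on the rail (height (world z) of hanger_mid above 0.114 m and horizontal distance between hanger_seat and rail_mid above 0.02 m), for 0.1 s.
2. the rail has gone through the gap into the open ring (x of hanger_seat in the frame of rail_mid between -0.012 and 0.012 m and y of hanger_seat in the frame of rail_mid between -0.18 and 0.18 m and z of hanger_seat in the frame of rail_mid between -0.006 and 0.02 m), for 0.1 s.
At the end, for the whole second after the job is handed in: The C-ring hanger hangs on the rail between the brackets: seat point within 6 mm (level) and 5 mm (height) of the rail axis, within 180 mm of its middle along it, upright within 7 degrees, its width along the rail within 14 degrees, released and still (x of hanger_seat in the frame of rail_mid between -0.006 and 0.006 m and y of hanger_seat in the frame of rail_mid between -0.18 and 0.18 m and z of hanger_seat in the frame of rail_mid between -0.005 and 0.005 m and angle between hanger_mid's own z axis and vertical below 0.12 rad and angle between the y axis of hanger_mid and the y axis of rail_mid, either way round below 0.25 rad and linear speed of hanger below 0.03 m/s); the robot touches nothing.
It fails at once if the closed-ring hanger shifted by more than 30 mm (distance of eyelet_mid from where it was at the start of the episode above 0.03 m).
It fails at once if the mug shifted by more than 30 mm (distance of mug from where it was at the start of the episode above 0.03 m).
It fails at once if the mouse shifted by more than 30 mm (distance of mouse from where it was at the start of the episode above 0.03 m).
It fails at once if the calculator shifted by more than 30 mm (distance of calculator from where it was at the start of the episode above 0.03 m).
It also fails if it takes over 51 s, if anything falls off the work surface, if the arm or the gripper's body presses on something with over 40 N, if the wrist force passes 120 N, or if a joint passes its speed limit or range.

## Robot

A 6-joint arm with a two-finger parallel gripper is mounted at the origin on the work surface. World frame = base frame: x ahead of the robot, y to its left, z up, the work surface at z = 0. Lengths are in m, angles in rad, forces in N, time in s.
With the tool pointing down it reaches from about 0.275 to 0.85 m from the base axis. Payload 5.2 kg.
Tool frame: the origin (TCP) lies at the very end of the fingers, on their centre line; the grasp point (between the pads) lies 19 mm behind it (pinch_z is the distance from the TCP to the grasp point, in m); z points along the fingers, y is the line along which they close (so a half turn about z gives the same grasp; the last joint's range is limited). The gripper opens to 85 mm and grips with 20 to 120 N. Pads are 22 mm wide; open, the fingers measure 114 mm over their backs; the gripper's body (76 mm by 85 mm) begins 54 mm behind the grasp point. The pads swing forward as they close: fully open they stand 13 mm farther back than shut.
Start: joints at [1.06, 0.259, 1.535, -0, 1.348, -0.203], TCP at [0.167, 0.524, 0.231] pointing down, gripper open.
Joint ranges: [-3.14, 3.14], [-0.91, 2.08], [0.19, 2.58], [-1.22, 4.36], [0.22, 2.71], [-3.12, 3.12]. Speed limits (rad/s): [2.57, 2.57, 3.14, 3.14, 3.14, 3.14].

## Interface

Orientations are given as a rotation vector (axis times angle).
In Python, from cell import * gives the robot as it stands.
- The arm moves only by the shell command python3 -m jog 'ROWS'. ROWS is JSON, a list of rows, each an object of numbers: "jaw": the opening in per cent of the stroke, from 0 (shut) to 100 (fully open); "dx", "dy", "dz": the shift along the tool's x, y, z in m; "wx", "wy", "wz": the turn, a rotation vector about the tool's x, y, z in rad. A call has 1 to 10 rows; each row is the pose to reach, as a shift and turn from the pose commanded when the call began, along the tool's axes at that moment; what a row does not reach only later rows make up. A row lasts 1/12 s, in which the tool goes at most 41.7 mm and 7.16 degrees, less where a joint would pass 70% of its speed; a pose out of reach is approached as far as the arm can. A call with a gripper value outside its range is refused whole. The fingers move at their own pace and stop on an object; the grip force is fixed at half the most. Time passes only in rows, so rows that repeat a pose let the fingers close. It gives the time, the measured TCP pose, the force, the opening and the grip force at its end, in the units of the state.
- sense(): the state, without advancing time (a new reading comes with each control period).
- snapshot(name): name is "scene" or "top"; returns a dict with "frame" (420x560x3 uint8, red, green, blue), "z_map" (420x560 float32, m along the optical axis (not along the pixel's ray), 0 where there is no reading), "mtx" (3x3 intrinsics, pixels), "k1" (the pictures are not rectified: a ray, as slopes to the right and down, at radius r is drawn at 1 + k1 r^2 times it, then the intrinsics apply), "pose" (4x4, takes a point from camera to world coordinates). Camera axes: x right, y down, z forward; pixel columns grow to the right and rows downward; lengths in m; the calibration is good to about 2 mm. A picture is of the moment at which its call begins.
- job_done(): hands the job in; it is judged then, once.
Trained networks look in the newest picture that a camera, given by its name, has taken for a name from the list of things; names that differ only in an ending like _2 or _b are one class to them, and where a whole thing is asked for, a point or a joint stands for the part that bears it (a point fixed in the world has none). Each returns a list of dicts, best first, with "score" (0 to 1); they miss things now and then, are a little off and sometimes report something else, mostly with a low value. They report only what shows in the picture. A call takes as long as a camera call. They do not tell look-alikes from the thing itself.
- outline_of(camera, name): "pixels" (420x560 bool, what is visible of it) and "bbox" ([left, top, width, height] in pixels, round what is visible of it).
The state is a dict: "time_s": time; "joint_positions": joint angles; "qd": joint speeds; "effort": joint torques, N m; "ee_pos": TCP position; "tool_rot": TCP orientation; "contact_force": force on the tool from outside, world axes, zero at the start; "torque": the same for the moment, N m; "finger_gap": finger opening in m; "gripper_force": force on a finger pad.
Only numpy, scipy, OpenCV 4.12 (cv2) and the standard library are available. Lean on these libraries where they do the work, as an engineer would, in place of code of your own. Each camera call takes 0.05 s, during which the arm holds its last target. There are 200 camera calls.

## Working session

There is one attempt and no reset: what is moved stays moved. The work goes in short steps, Python scripts to look and compute and a shell command to move; the robot and the scene stay as the last step left them, time stands still between calls to the robot, and variables do not carry over. Pictures are saved under pics/ and viewed, at most 10 in all, crops included, and the job is handed in when it is done.

```bash
mkdir -p pics
cat > h.py <<'E'
from cell import *
import numpy as np, cv2
def pts(s,mask=None):
    z=s["z_map"];K=np.array(s["mtx"]);k1=s["k1"];T=np.array(s["pose"])
    if mask is None: mask=np.ones(z.shape,bool)
    v,u=np.nonzero(mask&(z>0)); 
    d=np.array([k1,0,0,0,0.])
    xd=np.c_[(u-K[0,2])/K[0,0],(v-K[1,2])/K[1,1]]
    x=xd.copy()
    for _ in range(10): x=xd/(1+k1*(x**2).sum(1))[:,None]
    Z=z[v,u]
    P=np.c_[x*Z[:,None],Z]
    return P@T[:3,:3].T+T[:3,3],u,v
E
python3 - <<'E'
from h import *
for c in ["scene","top"]:
    s=snapshot(c); cv2.imwrite(f"pics/{c}0.png",s["frame"][:,:,::-1]); print(c,s["mtx"],s["k1"],np.round(s["pose"],3).tolist())
    for n in ["rail_mid","hanger_mid","eyelet_mid","mug","mouse","calculator"]:
        try:
            for o in outline_of(c,n)[:3]:
                P,u,v=pts(s,o["pixels"]); print(n,round(o["score"],2),o["bbox"],len(P),np.round(np.median(P,0),3),np.round(np.percentile(P,[2,98],axis=0),3).tolist())
        except Exception as e: print(n,e)
E
```

```text
scene [[394.83644283   0.         276.28135591]
 [  0.         394.83644283 208.59787829]
 [  0.           0.           1.        ]] 0.014614233182036845 [[-0.869, 0.346, -0.353, 0.99], [0.494, 0.629, -0.6, 0.791], [0.014, -0.696, -0.718, 1.074], [0.0, 0.0, 0.0, 1.0]]
rail_mid 0.77 [204.8, 122.2, 72.3, 202.8] 5322 [0.697 0.118 0.29 ] [[0.607, -0.231, 0.01], [0.758, 0.282, 0.355]]
hanger_mid 0.93 [235.7, 145.0, 20.8, 42.4] 343 [ 0.517 -0.263  0.131] [[0.476, -0.302, 0.005], [0.538, -0.254, 0.189]]
hanger_mid 0.85 [254.6, 163.5, 23.9, 44.1] 548 [ 0.499 -0.138  0.087] [[0.453, -0.173, 0.001], [0.524, -0.125, 0.187]]
hanger_mid 0.63 [183.3, 154.5, 15.6, 47.6] 441 [ 0.714 -0.316  0.106] [[0.696, -0.329, 0.006], [0.733, -0.282, 0.187]]
eyelet_mid 0.95 [289.4, 222.4, 34.2, 51.1] 859 [0.517 0.176 0.066] [[0.453, 0.134, -0.003], [0.557, 0.193, 0.188]]
eyelet_mid 0.35 [256.4, 163.4, 18.2, 42.8] 553 [ 0.5   -0.139  0.084] [[0.445, -0.298, -0.002], [0.52, -0.127, 0.187]]
mug 0.55 [360.3, 265.9, 40.6, 38.3] 1068 [0.38  0.367 0.055] [[0.323, 0.324, 0.0], [0.426, 0.422, 0.096]]
mouse 0.73 [247.2, 1
[... 1026 characters left out ...]
[0.737, -0.307, 0.191]]
hanger_mid 0.72 [331.3, 201.5, 20.7, 30.3] 488 [ 0.483 -0.149  0.079] [[0.448, -0.183, -0.002], [0.539, -0.13, 0.191]]
eyelet_mid 0.56 [225.7, 200.7, 22.8, 27.5] 500 [0.5   0.162 0.078] [[0.464, 0.139, -0.002], [0.553, 0.191, 0.192]]
mug 0.6 [152.5, 241.0, 35.6, 28.0] 728 [0.383 0.371 0.025] [[0.346, 0.321, -0.001], [0.419, 0.413, 0.098]]
mug 0.38 [183.1, 112.3, 198.1, 69.6] 5808 [0.672 0.019 0.291] [[0.599, -0.231, 0.055], [0.74, 0.27, 0.363]]
mouse 0.58 [400.2, 222.3, 29.5, 32.4] 599 [ 0.415 -0.39   0.028] [[0.366, -0.426, 0.012], [0.462, -0.355, 0.04]]
calculator 0.64 [138.8, 155.5, 26.8, 46.6] 1124 [0.629 0.437 0.014] [[0.558, 0.397, 0.005], [0.699, 0.478, 0.023]]
```

View pics/scene0.png

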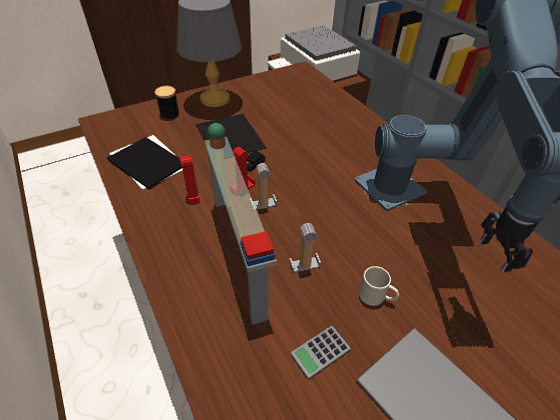

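View pics/top0.png

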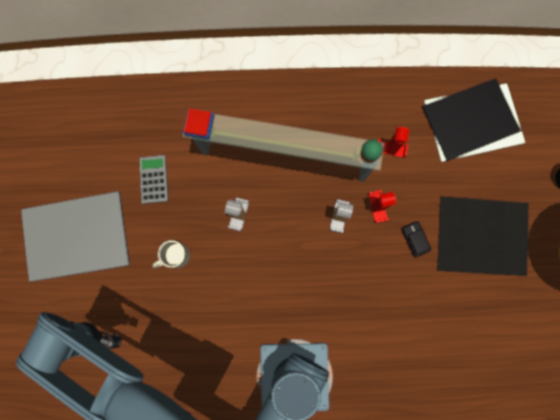

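Run:
```python
from h import *
s=snapshot("scene");f=s["frame"][:,:,::-1]
a=cv2.resize(f[160:210,240:290],(400,400),interpolation=3);b=cv2.resize(f[218:278,282:332],(400,480),interpolation=3)[:400]
cv2.imwrite("pics/c1.png",np.hstack([a,b]))
for c in ["scene","top"]:
    if c=="top": s=snapshot(c)
    P,u,v=pts(s)
    # shelf top
    z0=[P[(P[:,0]>.55)&(P[:,0]<.8)&(abs(P[:,1])<.1)&(P[:,2]>.15),2]][0]; zt=np.median(z0)
    m=(P[:,0]>.5)&(P[:,0]<.85)&(abs(P[:,1])<.3)&(abs(P[:,2]-zt)<.008)
    Q=P[m]; r=cv2.minAreaRect(Q[:,:2].astype(np.float32)); print(c,"shelf z",zt,len(Q),r)
    low=P[(P[:,0]>.55)&(P[:,0]<.8)&(abs(P[:,1])<.15)&(P[:,2]>.15)&(P[:,2]<zt-.03)]; print(len(low),np.round(low[::max(1,len(low)//8)],3).tolist())
    for cy in [-.15,.165]:
        m=(abs(P[:,0]-.505)<.08)&(abs(P[:,1]-cy)<.08)&(P[:,2]>.012)
        if cy<0: m&=P[:,1]>-.215
        H=P[m]; R=s["frame"][v[m],u[m]].astype(int)
        top=H[H[:,2]>.15]; foot=H[H[:,2]<.03]; sh=H[(H[:,2]>.04)&(H[:,2]<.14)]
        for n,q in [("top",top),("foot",foot),("shank",sh)]:
            if len(q)>4: print(cy,n,len(q),np.round(q.mean(0),3),np.round(np.percentile(q,[3,97],axis=0),3).tolist(), [np.round(k,3) for k in cv2.minAreaRect(q[:,:2].astype(np.float32))])
```

```text
scene shelf z 0.29035783584353303 2729 ((0.6751258373260498, 0.01747921109199524), (0.5435025095939636, 0.07582955062389374), 78.4489517211914)
0 []
-0.15 top 145 [ 0.496 -0.148  0.174] [[0.48, -0.172, 0.151], [0.513, -0.13, 0.189]] [array([ 0.495, -0.152]), array([0.046, 0.038]), np.float64(76.694)]
-0.15 foot 51 [ 0.483 -0.139  0.022] [[0.448, -0.16, 0.013], [0.513, -0.121, 0.029]] [array([ 0.487, -0.141]), array([0.04 , 0.084]), np.float64(85.87)]
-0.15 shank 196 [ 0.503 -0.14   0.092] [[0.488, -0.171, 0.046], [0.513, -0.129, 0.136]] [array([ 0.497, -0.15 ]), array([0.045, 0.028]), np.float64(76.18)]
0.165 top 225 [0.512 0.169 0.175] [[0.494, 0.145, 0.152], [0.53, 0.187, 0.189]] [array([0.51 , 0.165]), array([0.043, 0.039]), np.float64(75.61)]
0.165 foot 102 [0.513 0.171 0.022] [[0.462, 0.14, 0.012], [0.558, 0.195, 0.029]] [array([0.51 , 0.168]), array([0.04 , 0.097]), np.float64(74.851)]
0.165 shank 252 [0.517 0.176 0.092] [[0.502, 0.147, 0.044], [0.528, 0.187, 0.137]] [array([0.52, 0.17]), array([0.027, 0.048]), np.float64(24.494)]
top shelf z 0.290828152279042 4313 ((0.67375618
[... 298 characters left out ...]
-0.173, 0.013], [0.543, -0.125, 0.03]] [array([ 0.511, -0.151]), array([0.131, 0.064]), np.float64(3.41)]
-0.15 shank 67 [ 0.485 -0.145  0.087] [[0.476, -0.166, 0.044], [0.509, -0.131, 0.13]] [array([ 0.486, -0.144]), array([0.046, 0.021]), np.float64(41.273)]
0.165 top 211 [0.507 0.164 0.182] [[0.488, 0.144, 0.16], [0.526, 0.184, 0.192]] [array([0.508, 0.164]), array([0.04, 0.04]), np.float64(75.423)]
0.165 foot 80 [0.503 0.163 0.021] [[0.46, 0.135, 0.013], [0.556, 0.194, 0.029]] [array([0.506, 0.159]), array([0.05 , 0.097]), np.float64(72.489)]
0.165 shank 61 [0.499 0.155 0.087] [[0.49, 0.142, 0.044], [0.514, 0.183, 0.137]] [array([0.498, 0.159]), array([0.022, 0.045]), np.float64(23.399)]
```

View pics/c1.png

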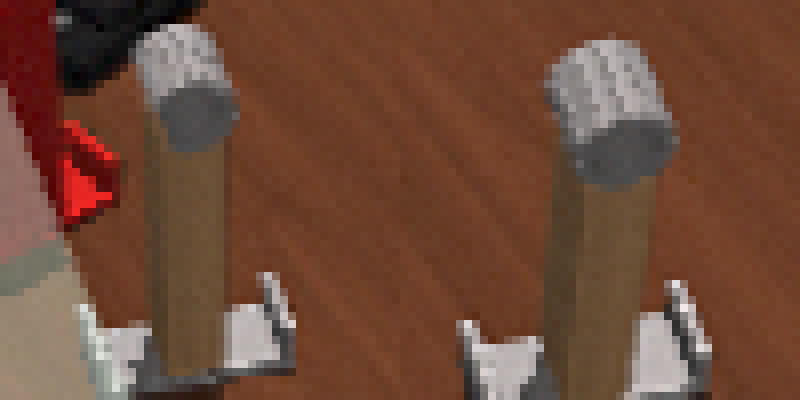

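```bash
cat >> h.py <<'E'
from scipy.spatial.transform import Rotation as Ro
def rot(th,psi,sg):
    th,psi=np.radians([th,psi]);z=np.array([np.sin(th)*np.cos(psi),np.sin(th)*np.sin(psi),-np.cos(th)])
    y=sg*np.array([-np.sin(psi),np.cos(psi),0]);return np.c_[np.cross(y,z),y,z]
def row(grasp,th,psi,sg,p0=None,R0=None):
    "row to bring the grasp point (19 mm behind TCP) to grasp"
    s=sense()
    if p0 is None: p0=np.array(s["ee_pos"]);R0=Ro.from_rotvec(s["tool_rot"]).as_matrix()
    R=rot(th,psi,sg);p=np.array(grasp)+.019*R[:,2]
    d=R0.T@(p-p0);w=Ro.from_matrix(R0.T@R).as_rotvec()
    print("row",dict(zip("dx dy dz wx wy wz".split(),np.round(np.r_[d,w],4).tolist())),"|d|",np.linalg.norm(d).round(3),"ang",np.degrees(np.linalg.norm(w)).round(1));return p,R
E
python3 - <<'E'
from h import *
s=sense();print(Ro.from_rotvec(s["tool_rot"]).as_matrix().round(2).tolist(),s["time_s"],s["contact_force"])
for sg in(1,-1):
    a=row([.40,.15,.36],50,-10,sg)
    row([.40,-.127,.20],60,-14.3,sg,*a)
F=[snapshot("scene") for _ in range(4)]
f=np.mean([x["frame"] for x in F],0)[:,:,::-1]
a=cv2.resize(f[161:186,252:277],(400,400),interpolation=cv2.INTER_CUBIC);b=cv2.resize(f[220:245,296:321],(400,400),interpolation=cv2.INTER_CUBIC)
cv2.imwrite("pics/c2.png",np.clip(np.hstack([a,b])*1.5,0,255))
for c in("scene","top"):
    s=F[0] if c=="scene" else snapshot(c);P,u,v=pts(s)
    for cx,cy in[(.55,0),(.62,-.15),(.5,-.08)]:
        q=P[(abs(P[:,0]-cx)<.03)&(abs(P[:,1]-cy)<.03)&(P[:,2]<.03)];print(c,cx,cy,len(q),np.median(q[:,2]).round(4) if len(q) else 0)
E
```

```text
[[-0.95, 0.3, -0.0], [0.3, 0.95, 0.0], [0.0, 0.0, -1.0]] 0.8 [-0.66022387 -0.30524214 -0.4551381 ]
row {'dx': -0.3502, 'dy': -0.2839, 'dz': -0.1165, 'wx': -0.0581, 'wy': -0.8714, 'wz': -0.1247} |d| 0.466 ang 50.5
row {'dx': 0.0884, 'dy': -0.274, 'dz': 0.1394, 'wx': 0.0616, 'wy': -0.1745, 'wz': 0.0431} |d| 0.32 ang 10.9
row {'dx': -0.3502, 'dy': -0.2839, 'dz': -0.1165, 'wx': -1.2762, 'wy': 0.0851, 'wz': 2.7367} |d| 0.466 ang 173.1
row {'dx': -0.0884, 'dy': 0.274, 'dz': 0.1394, 'wx': -0.0616, 'wy': 0.1745, 'wz': 0.0431} |d| 0.32 ang 10.9
scene 0.55 0 122 -0.0007
scene 0.62 -0.15 38 -0.0006
scene 0.5 -0.08 195 -0.0013
top 0.55 0 355 -0.0
top 0.62 -0.15 344 -0.0002
top 0.5 -0.08 356 0.0[ WARN:0@3.425] global loadsave.cpp:1063 imwrite_ Unsupported depth image for selected encoder is fallbacked to CV_8U.
```

View pics/c2.png

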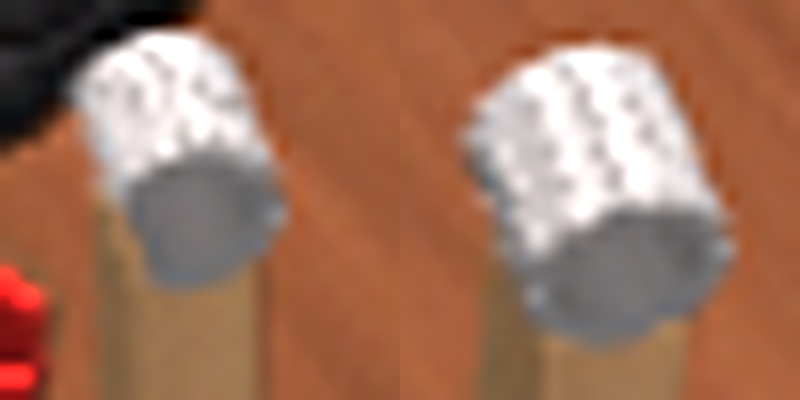

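The pictures show wooden hangers at about (265,180) and (308,240). The left one lacks its left (+x) ring limb, so it is the C-ring, at world (0.495,-0.152). The right one is closed all round.

```bash
python3 -m jog '[{"dx":-0.1,"dy":-0.05,"dz":-0.116,"wx":0,"wy":-0.25,"wz":-0.04,"jaw":100},{"dx":-0.1,"dy":-0.05,"dz":-0.116,"wx":-0.02,"wy":-0.25,"wz":-0.04},{"dx":-0.1,"dy":-0.05,"dz":-0.116,"wx":-0.02,"wy":-0.25,"wz":-0.04},{"dx":-0.35,"dy":-0.284,"dz":-0.116,"wx":-0.058,"wy":-0.871,"wz":-0.125},{"dx":-0.35,"dy":-0.284,"dz":-0.116,"wx":-0.058,"wy":-0.871,"wz":-0.125},{"dx":-0.35,"dy":-0.284,"dz":-0.116,"wx":-0.058,"wy":-0.871,"wz":-0.125},{"dx":-0.35,"dy":-0.284,"dz":-0.116,"wx":-0.058,"wy":-0.871,"wz":-0.125},{"dx":-0.35,"dy":-0.284,"dz":-0.116,"wx":-0.058,"wy":-0.871,"wz":-0.125},{"dx":-0.35,"dy":-0.284,"dz":-0.116,"wx":-0.058,"wy":-0.871,"wz":-0.125},{"dx":-0.35,"dy":-0.284,"dz":-0.116,"wx":-0.058,"wy":-0.871,"wz":-0.125}]'
python3 - <<'E'
from h import *
s=sense();print(s["joint_positions"]);row([.40,.15,.36],50,-10,1)
E
```

```text
[ 1.06020568e+00  2.58590096e-01  1.53498198e+00  3.09805110e-05
  1.34803263e+00 -2.02785990e-01]
row {'dx': -0.3502, 'dy': -0.2839, 'dz': -0.1165, 'wx': -0.0582, 'wy': -0.8714, 'wz': -0.1247} |d| 0.466 ang 50.5schema error: expected keys jaw, dx, dy, dz, wx, wy, wz
```

```bash
python3 -m jog '[{"dx":-0.1,"dy":-0.05,"dz":-0.116,"wx":-0.02,"wy":-0.25,"wz":-0.04,"jaw":100},{"dx":-0.1,"dy":-0.05,"dz":-0.116,"wx":-0.02,"wy":-0.25,"wz":-0.04,"jaw":100},{"dx":-0.1,"dy":-0.05,"dz":-0.116,"wx":-0.02,"wy":-0.25,"wz":-0.04,"jaw":100},{"dx":-0.35,"dy":-0.284,"dz":-0.116,"wx":-0.058,"wy":-0.871,"wz":-0.125,"jaw":100},{"dx":-0.35,"dy":-0.284,"dz":-0.116,"wx":-0.058,"wy":-0.871,"wz":-0.125,"jaw":100},{"dx":-0.35,"dy":-0.284,"dz":-0.116,"wx":-0.058,"wy":-0.871,"wz":-0.125,"jaw":100},{"dx":-0.35,"dy":-0.284,"dz":-0.116,"wx":-0.058,"wy":-0.871,"wz":-0.125,"jaw":100},{"dx":-0.35,"dy":-0.284,"dz":-0.116,"wx":-0.058,"wy":-0.871,"wz":-0.125,"jaw":100},{"dx":-0.35,"dy":-0.284,"dz":-0.116,"wx":-0.058,"wy":-0.871,"wz":-0.125,"jaw":100},{"dx":-0.35,"dy":-0.284,"dz":-0.116,"wx":-0.058,"wy":-0.871,"wz":-0.125,"jaw":100}]'
python3 - <<'E'
from h import *
s=sense();print(s["joint_positions"]);row([.40,.15,.36],50,-10,1);row([.40,-.127,.20],60,-14.3,1)
E
```

```text
time_s: 1.88
ee_pos: [0.3742, 0.2122, 0.3401]
tool_rot: [0.189, 2.264, -0.093]
contact_force: [1.2, -0.1, -0.7]
finger_gap: 0.0854
gripper_force: 0.0
[ 0.77080546 -0.26196936  2.09833314 -0.88878048  0.9231438  -0.21242102]
row {'dx': -0.0382, 'dy': -0.0571, 'dz': 0.0338, 'wx': 0.0025, 'wy': -0.0008, 'wz': 0.0071} |d| 0.077 ang 0.4
row {'dx': 0.052, 'dy': -0.3308, 'dz': 0.1725, 'wx': 0.0647, 'wy': -0.1751, 'wz': 0.05} |d| 0.377 ang 11.1
```

```bash
python3 -m jog '[{"dx":0.052,"dy":-0.33,"dz":0.172,"wx":0.065,"wy":-0.175,"wz":0.05,"jaw":100},{"dx":0.052,"dy":-0.33,"dz":0.172,"wx":0.065,"wy":-0.175,"wz":0.05,"jaw":100},{"dx":0.052,"dy":-0.33,"dz":0.172,"wx":0.065,"wy":-0.175,"wz":0.05,"jaw":100},{"dx":0.052,"dy":-0.33,"dz":0.172,"wx":0.065,"wy":-0.175,"wz":0.05,"jaw":100},{"dx":0.052,"dy":-0.33,"dz":0.172,"wx":0.065,"wy":-0.175,"wz":0.05,"jaw":100},{"dx":0.052,"dy":-0.33,"dz":0.172,"wx":0.065,"wy":-0.175,"wz":0.05,"jaw":100},{"dx":0.052,"dy":-0.33,"dz":0.172,"wx":0.065,"wy":-0.175,"wz":0.05,"jaw":100},{"dx":0.052,"dy":-0.33,"dz":0.172,"wx":0.065,"wy":-0.175,"wz":0.05,"jaw":100},{"dx":0.052,"dy":-0.33,"dz":0.172,"wx":0.065,"wy":-0.175,"wz":0.05,"jaw":100},{"dx":0.052,"dy":-0.33,"dz":0.172,"wx":0.065,"wy":-0.175,"wz":0.05,"jaw":100}]'
python3 - <<'E'
from h import *
s=sense();print(np.round(s["joint_positions"],2));row([.404,-.128,.14],60,-14.3,1);row([.496,-.151,.085],60,-14.3,1)
E
```

```text
time_s: 2.72
ee_pos: [0.3909, 0.0129, 0.2608]
tool_rot: [0.299, 2.092, -0.195]
contact_force: [0.6, -0.8, -0.2]
finger_gap: 0.085
gripper_force: 0.0
[-0.07 -0.5   2.55 -1.22  0.22 -0.26]
row {'dx': 0.0783, 'dy': -0.1279, 'dz': 0.1279, 'wx': -0.048, 'wy': -0.0138, 'wz': -0.0069} |d| 0.197 ang 2.9
row {'dx': 0.077, 'dy': -0.1222, 'dz': 0.2374, 'wx': -0.048, 'wy': -0.0138, 'wz': -0.0069} |d| 0.278 ang 2.9
```

```bash
cat > kin.py <<'E'
import numpy as np
from scipy.spatial.transform import Rotation as Ro
from scipy.optimize import least_squares
from h import rot
def fk(q,L):
    h,L1,e,L2,L3=L
    R=Ro.from_euler('z',q[0])*Ro.from_euler('y',q[1]);p=np.array([0,0,h])+R.apply([0,0,L1])
    R=R*Ro.from_euler('y',q[2]);p=p+R.apply([e,0,L2])
    R=R*Ro.from_euler('z',q[3])*Ro.from_euler('y',q[4])*Ro.from_euler('z',q[5])
    return p+R.apply([0,0,L3]),R.as_matrix()
lo=np.array([-3.14,-.91,.19,-1.22,.22,-3.12]);hi=np.array([3.14,2.08,2.58,4.36,2.71,3.12])
def ik(g,th,psi,L,sg=1,q0=(-.25,.2,1.6,0,.6,0)):
    R=rot(th,psi,sg);p=np.array(g)+.019*R[:,2]
    def f(q):
        a,B=fk(q,L);return np.r_[(a-p)*5,(B-R).ravel()]
    best=min((least_squares(f,np.clip(x,lo+.01,hi-.01),bounds=(lo,hi)) for x in [q0,(-.25,-.3,2.4,.3,.4,-.3),(-.25,.6,1.2,-.3,.5,.2)]),key=lambda r:r.cost)
    return best.x,best.cost**.5
E
python3 - <<'E'
from kin import *
from h import sense
s=sense()
D=[([1.06,.259,1.535,0,1.348,-.203],[.167,.524,.231],None),([.77080546,-.26196936,2.09833314,-.88878048,.9231438,-.21242102],[.3742,.2122,.3401],[.189,2.264,-.093]),(s["joint_positions"],s["ee_pos"],s["tool_rot"])]
def f(L): return np.concatenate([fk(q,L)[0]-p for q,p,_ in D])
r=least_squares(f,[.2,.4,0,.4,.2]);L=r.x;print(L.round(4),abs(r.fun).max())
for q,p,w in D: print(fk(q,L)[1].round(2).tolist(), None if w is None else Ro.from_rotvec(w).as_matrix().round(2).tolist())
np.save("L.npy",L)
for th in(30,40,45,50,60):
  for g,psi in[((.42,-.132,.13),-14.3),((.496,-.151,.085),-14.3),((.496,-.151,.135),-14.3),((.66,-.095,.12),-11.4)]:
    q,c=ik(g,th,psi,L);print(th,g,q.round(2),round(c,4))
E
```

```text
[0.2259 0.3531 0.0039 0.4487 0.1878] 0.09066708875591387
[[-0.3, -0.95, -0.0], [-0.95, 0.3, -0.0], [0.0, 0.0, -1.0]] None
[[-0.17, -0.63, 0.75], [-0.99, 0.1, -0.13], [0.0, -0.77, -0.64]] [[-0.64, 0.17, 0.75], [0.11, 0.99, -0.13], [-0.77, -0.0, -0.64]]
[[-0.29, -0.49, 0.82], [-0.96, 0.13, -0.26], [0.02, -0.86, -0.51]] [[-0.49, 0.29, 0.82], [0.13, 0.96, -0.26], [-0.86, -0.02, -0.51]]
30 (0.42, -0.132, 0.13) [-0.32  0.07  2.23  0.11  0.32 -0.16] 0.0
30 (0.496, -0.151, 0.085) [-0.3   0.36  2.01  0.11  0.25 -0.16] 0.0
30 (0.496, -0.151, 0.135) [-0.3   0.25  2.    0.08  0.37 -0.12] 0.0
30 (0.66, -0.095, 0.12) [-0.13  0.63  1.51 -0.07  0.48  0.12] 0.0
40 (0.42, -0.132, 0.13) [-0.35  0.03  2.27  0.41  0.22 -0.48] 0.0744
40 (0.496, -0.151, 0.085) [-0.35  0.34  2.03  0.62  0.22 -0.7 ] 0.1258
40 (0.496, -0.151, 0.135) [-0.32  0.23  2.05  0.24  0.22 -0.29] 0.0524
40 (0.66, -0.095, 0.12) [-0.13  0.6   1.6  -0.18  0.25  0.22] 0.0
45 (0.42, -0.132, 0.13) [-0.38  0.09  2.37  2.36  0.22 -2.46] 0.0997
45 (0.496, -0.151, 0.085) [-0.32  0.37  2.14  2.84  0.22 -2.89] 0.0634
45 (0.496, -0.151, 0.135) [-0.37  0.22  2.07  0.79  0.22 -0.87] 0.1196
45 (0.66, -0.095, 0.12) [-0.12  0.59  1.61 -0.32  0.22  0.37] 0.0583
50 (0.42, -0.132, 0.13) [-0.34  0.07  2.38  2.79  0.22 -2.85] 0.0331
50 (0.496, -0.151, 0.085) [-0.31  0.36  2.14  2.94  0.24 -2.99] 0.0
50 (0.496, -0.151, 0.135) [-0.32  0.25  2.17  2.79  0.22 -2.84] 0.0645
50 (0.66, -0.095, 0.12) [-0.08  0.59  1.63 -1.01  0.22  1.08] 0.1243
60 (0.42, -0.132, 0.13) [-0.33  0.09  2.42  2.96  0.42 -3.02] 0.0
60 (0.496, -0.151, 0.085) [-0.31  0.4   2.18  3.02  0.49 -3.07] 0.0
60 (0.496, -0.151, 0.135) [-0.31  0.26  2.19  2.98  0.36 -3.03] 0.0
60 (0.66, -0.095, 0.12) [-0.15  0.6   1.74  3.15  0.24 -3.12] 0.0433
```

```bash
cat > kin.py <<'E'
import numpy as np
from scipy.spatial.transform import Rotation as Ro
from scipy.optimize import least_squares
from h import rot
def fk(q,L):
    h,L1,e,L2,L3,dy,x0=L
    R=Ro.from_euler('z',q[0])*Ro.from_euler('y',q[1]);p=np.array([0,0,h])+Ro.from_euler('z',q[0]).apply([x0,dy,0])+R.apply([0,0,L1])
    R=R*Ro.from_euler('y',q[2]);p=p+R.apply([e,0,L2])
    R=R*Ro.from_euler('z',q[3])*Ro.from_euler('y',q[4])*Ro.from_euler('z',q[5]-np.pi/2)
    if L[-1] is None: pass
    return p+R.apply([0,0,L3]),(R*Ro.from_euler('z',0)).as_matrix()
lo=np.array([-3.14,-.91,.19,-1.22,.22,-3.12]);hi=np.array([3.14,2.08,2.58,4.36,2.71,3.12])
def ik(g,th,psi,L,sg=1):
    R=rot(th,psi,sg);p=np.array(g)+.019*R[:,2]
    def f(q):
        a,B=fk(q,L);return np.r_[(a-p)*5,(B-R).ravel()]
    C=[least_squares(f,np.clip(x,lo+.01,hi-.01),bounds=(lo,hi)) for x in [(-.25,.2,1.6,0,.6,0),(-.4,-.3,2.4,.3,.4,-.3),(-.4,.6,1.2,-.3,.5,.2),(-.4,.3,1.9,3,.5,-2.9),(-.4,.3,1.9,3,.5,2.9)]]
    b=min(C,key=lambda r:r.cost);return b.x,b.cost**.5
E
python3 - <<'E'
from kin import *
from h import sense
s=sense()
D=[([1.06,.259,1.535,0,1.348,-.203],[.167,.524,.231],[0,0,0]),([.77080546,-.26196936,2.09833314,-.88878048,.9231438,-.21242102],[.3742,.2122,.3401],[.189,2.264,-.093]),(s["joint_positions"],s["ee_pos"],s["tool_rot"])]
def f(L): return np.concatenate([fk(q,L)[0]-p for q,p,_ in D])
for L0 in([.2,.4,0,.4,.2,.1,0],[.15,.3,.05,.35,.25,.1,0]):
    r=least_squares(f,L0);L=r.x;print(L.round(4),abs(r.fun).max())
for q,p,w in D: print(q,fk(q,L)[1].round(2).tolist(), Ro.from_rotvec(w).as_matrix().round(2).tolist())
E
```

```text
[0.2216 0.5341 0.0603 0.4253 0.3539 0.1106 0.0007] 0.0001258656546331803
[0.2216 0.5341 0.0603 0.4253 0.3539 0.1106 0.0007] 0.00012586580043124837
[1.06, 0.259, 1.535, 0, 1.348, -0.203] [[0.95, -0.3, -0.0], [-0.3, -0.95, -0.0], [-0.0, 0.0, -1.0]] [[1.0, 0.0, 0.0], [0.0, 1.0, 0.0], [0.0, 0.0, 1.0]]
[0.77080546, -0.26196936, 2.09833314, -0.88878048, 0.9231438, -0.21242102] [[0.63, -0.17, 0.75], [-0.1, -0.99, -0.13], [0.77, 0.0, -0.64]] [[-0.64, 0.17, 0.75], [0.11, 0.99, -0.13], [-0.77, -0.0, -0.64]]
[-0.06572043 -0.50408309  2.54806581 -1.21913414  0.2189912  -0.25657963] [[0.49, -0.29, 0.82], [-0.13, -0.96, -0.26], [0.86, 0.02, -0.51]] [[-0.49, 0.29, 0.82], [0.13, 0.96, -0.26], [-0.86, -0.02, -0.51]]
```

```bash
sed -i 's/-np.pi\/2)/+np.pi\/2)/; /L\[-1\] is None/d' kin.py
python3 - <<'E'
from kin import *
L=[.2216,.5341,.0603,.4253,.3539,.1106,.0007]
for th in(30,40,45,50,60):
  for g,psi in[((.404,-.128,.17),-14.3),((.496,-.151,.085),-14.3),((.496,-.151,.135),-14.3),((.66,-.095,.12),-11.4),((.62,-.087,.13),-11.4)]:
   for sg in(1,-1):
    q,c=ik(g,th,psi,L,sg)
    if c<.01: print(th,g,sg,q.round(2),round(c,4))
E
```

```text
30 (0.404, -0.128, 0.17) 1 [-0.79 -0.16  2.33  0.49  0.57 -2.48] 0.0
30 (0.404, -0.128, 0.17) -1 [-0.79 -0.16  2.33  0.49  0.57  0.67] 0.0
30 (0.496, -0.151, 0.085) 1 [-0.64  0.21  2.25  0.8   0.27 -2.69] 0.0
30 (0.496, -0.151, 0.085) -1 [-0.64  0.21  2.25  0.8   0.27  0.45] 0.0
30 (0.496, -0.151, 0.135) 1 [-0.64  0.1   2.19  0.51  0.4  -2.39] 0.0
30 (0.496, -0.151, 0.135) -1 [-0.64  0.1   2.19  0.51  0.4   0.76] 0.0
30 (0.66, -0.095, 0.12) 1 [-0.35  0.36  1.87  0.2   0.39 -1.88] 0.0
30 (0.66, -0.095, 0.12) -1 [-0.35  0.36  1.87  0.2   0.39  1.26] 0.0
30 (0.62, -0.087, 0.13) 1 [-0.36  0.29  1.96  0.22  0.38 -1.91] 0.0
30 (0.62, -0.087, 0.13) -1 [-0.36  0.29  1.96  0.22  0.38  1.23] 0.0
40 (0.404, -0.128, 0.17) 1 [-0.92 -0.21  2.47  0.98  0.51 -3.03] 0.0
40 (0.404, -0.128, 0.17) -1 [-0.92 -0.21  2.47  0.98  0.51  0.11] 0.0
40 (0.496, -0.151, 0.085) 1 [-0.7   0.23  2.39  1.99  0.31  2.35] 0.0
40 (0.496, -0.151, 0.085) -1 [-0.7   0.23  2.39  1.99  0.31 -0.79] 0.0
40 (0.496, -0.151, 0.135) 1 [-0.7   0.09  2.34  1.36  0.29  3.01] 0.0
40 (0.496, -0.151, 0.135) -1 [-0.7   0.09  2.34  1.36  
[... 566 characters left out ...]
 -1.33] 0.0
50 (0.496, -0.151, 0.135) 1 [-0.78  0.15  2.48  2.16  0.48  2.14] 0.0
50 (0.496, -0.151, 0.135) -1 [-0.78  0.15  2.48  2.16  0.48 -1.01] 0.0
50 (0.66, -0.095, 0.12) 1 [-0.38  0.38  2.14  2.63  0.28  1.95] 0.0
50 (0.66, -0.095, 0.12) -1 [-0.38  0.38  2.14  2.63  0.28 -1.19] 0.0
50 (0.62, -0.087, 0.13) 1 [-0.4   0.31  2.23  2.6   0.3   1.96] 0.0
50 (0.62, -0.087, 0.13) -1 [-0.4   0.31  2.23  2.6   0.3  -1.18] 0.0
60 (0.66, -0.095, 0.12) 1 [-0.4   0.46  2.25  2.85  0.63  1.71] 0.0
60 (0.66, -0.095, 0.12) -1 [-0.4   0.46  2.25  2.85  0.63 -1.43] 0.0
60 (0.62, -0.087, 0.13) 1 [-0.42  0.4   2.34  2.82  0.66  1.71] 0.0
60 (0.62, -0.087, 0.13) -1 [-0.42  0.4   2.34  2.82  0.66 -1.43] 0.0
```

```bash
cat >> kin.py <<'E'
L=[.2216,.5341,.0603,.4253,.3539,.1106,.0007]
from scipy.spatial.transform import Slerp
def pose(g,th,psi,spin):
    R=rot(th,psi,1)@Ro.from_euler('z',spin,degrees=True).as_matrix();return np.array(g)+.019*R[:,2],R
def sim(W,q,p,R,n=12):
    for w in W:
        p1,R1=pose(*w);dl=R.T@(p1-p);rv=Ro.from_matrix(R.T@R1).as_rotvec()
        mx=0;tr=[]
        for t in np.linspace(0,1,n+1)[1:]:
            pt=p+t*(p1-p);Rt=R@Ro.from_rotvec(rv*t).as_matrix()
            f=lambda x:np.r_[(fk(x,L)[0]-pt)*5,(fk(x,L)[1]-Rt).ravel()]
            r=least_squares(f,np.clip(q,lo+1e-4,hi-1e-4),bounds=(lo,hi));q=r.x;mx=max(mx,r.cost**.5);tr.append(q)
        tr=np.array(tr);print(w,"q",q.round(2),"res",round(mx,4),"q5min",tr[:,4].min().round(2),"q3max",tr[:,2].max().round(2));print("   ",np.round(np.r_[dl,rv],3).tolist(),"n",max(np.linalg.norm(dl)/.0417,np.degrees(np.linalg.norm(rv))/7.16).round(1))
        p,R=p1,R1
    return q,p,R
E
python3 - <<'E'
from kin import *
from h import sense
s=sense();R=Ro.from_rotvec(s["tool_rot"]).as_matrix()
for th in (50,53,56):
    sim([((.47,-.08,.32),15,-14.3,90),((.50,-.151,.30),30,-14.3,180),((.50,-.151,.26),40,-14.3,180),((.50,-.151,.25),th,-14.3,180),((.496,-.151,.08),th,-14.3,180),((.496,-.151,.14),th,-14.3,180),((.60,-.05,.14),th,-11.4,180),((.673,-.03,.13),th,-11.4,180),((.673,-.03,.117),th,-11.4,180)],np.array(s["joint_positions"]),np.array(s["ee_pos"]),R)
E
```

```text
((0.47, -0.08, 0.32), 15, -14.3, 90) q [-0.44 -0.08  1.77  0.05  1.19 -0.2 ] res 0.0 q5min 0.33 q3max 2.48
    [-0.089, -0.066, 0.072, 0.568, 0.634, 1.46] n 13.5
((0.5, -0.151, 0.3), 30, -14.3, 180) q [-0.63 -0.11  1.93  0.25  0.85  1.07] res 0.0 q5min 0.85 q3max 1.93
    [-0.061, 0.045, 0.031, -0.206, 0.206, 1.561] n 12.7
((0.5, -0.151, 0.26), 40, -14.3, 180) q [-0.69 -0.14  2.15  0.55  0.56  0.74] res 0.0 q5min 0.56 q3max 2.15
    [-0.017, -0.0, 0.034, -0.0, 0.175, 0.0] n 1.4
((0.5, -0.151, 0.25), 50, -14.3, 180) q [-0.76 -0.15  2.3   1.15  0.43  0.11] res 0.0 q5min 0.43 q3max 2.3
    [-0.003, -0.0, 0.007, -0.0, 0.175, -0.0] n 1.4
((0.496, -0.151, 0.08), 50, -14.3, 180) q [-0.78  0.36  2.53  2.46  0.66 -1.36] res 0.0 q5min 0.39 q3max 2.53
    [-0.133, 0.001, 0.106, 0.0, 0.0, 0.0] n 4.1
((0.496, -0.151, 0.14), 50, -14.3, 180) q [-0.78  0.13  2.47  2.12  0.47 -0.96] res 0.0 q5min 0.47 q3max 2.52
    [0.046, 0.0, -0.039, 0.0, 0.0, 0.0] n 1.4
((0.6, -0.05, 0.14), 50, -11.4, 180) q [-0.32  0.26  2.27  2.79  0.27 -1.31] res 0.0 q5min 0.27 q3max 2.46
    [0.049, -0.124, 0.058, 0.039, 0.0,
[... 2491 characters left out ...]
q5min 0.46 q3max 2.58
    [-0.143, 0.001, 0.092, 0.0, 0.0, 0.0] n 4.1
((0.496, -0.151, 0.14), 56, -14.3, 180) q [-0.82  0.21  2.55  2.34  0.68 -1.24] res 0.0137 q5min 0.68 q3max 2.58
    [0.05, 0.0, -0.034, 0.0, 0.0, 0.0] n 1.4
((0.6, -0.05, 0.14), 56, -11.4, 180) q [-0.33  0.31  2.35  2.91  0.49 -1.44] res 0.0 q5min 0.49 q3max 2.54
    [0.042, -0.124, 0.063, 0.042, 0.0, -0.028] n 3.5
((0.673, -0.03, 0.13), 56, -11.4, 180) q [-0.22  0.41  2.18  3.11  0.43 -1.55] res 0.0 q5min 0.43 q3max 2.33
    [0.03, -0.034, 0.062, 0.0, 0.0, 0.0] n 1.8
((0.673, -0.03, 0.117), 56, -11.4, 180) q [-0.22  0.44  2.18  3.11  0.46 -1.55] res 0.0 q5min 0.43 q3max 2.18
    [-0.011, -0.0, 0.007, 0.0, 0.0, 0.0] n 0.3
```

```bash
python3 -m jog '[{"dx":-0.089,"dy":-0.066,"dz":0.072,"wx":0.568,"wy":0.634,"wz":1.46,"jaw":100},{"dx":-0.089,"dy":-0.066,"dz":0.072,"wx":0.568,"wy":0.634,"wz":1.46,"jaw":100},{"dx":-0.089,"dy":-0.066,"dz":0.072,"wx":0.568,"wy":0.634,"wz":1.46,"jaw":100},{"dx":-0.089,"dy":-0.066,"dz":0.072,"wx":0.568,"wy":0.634,"wz":1.46,"jaw":100},{"dx":-0.089,"dy":-0.066,"dz":0.072,"wx":0.568,"wy":0.634,"wz":1.46,"jaw":100},{"dx":-0.089,"dy":-0.066,"dz":0.072,"wx":0.568,"wy":0.634,"wz":1.46,"jaw":100},{"dx":-0.089,"dy":-0.066,"dz":0.072,"wx":0.568,"wy":0.634,"wz":1.46,"jaw":100},{"dx":-0.089,"dy":-0.066,"dz":0.072,"wx":0.568,"wy":0.634,"wz":1.46,"jaw":100},{"dx":-0.089,"dy":-0.066,"dz":0.072,"wx":0.568,"wy":0.634,"wz":1.46,"jaw":100},{"dx":-0.089,"dy":-0.066,"dz":0.072,"wx":0.568,"wy":0.634,"wz":1.46,"jaw":100}]'
cat > nx.py <<'E'
from kin import *
from h import sense
def go(W):
    s=sense();print("t",s["time_s"],"q",np.round(s["joint_positions"],2));return sim(W,np.array(s["joint_positions"]),np.array(s["ee_pos"]),Ro.from_rotvec(s["tool_rot"]).as_matrix())
E
python3 - <<'E'
from nx import *
go([((.49,-.13,.31),20,-14.3,135)])
go([((.50,-.151,.30),30,-14.3,180)])
E
```

```text
time_s: 3.55
ee_pos: [0.4762, -0.0769, 0.3019]
tool_rot: [1.506, 2.084, 0.035]
contact_force: [-0.2, -0.3, -0.3]
finger_gap: 0.0855
gripper_force: 0.0
t 3.55 q [-0.27 -0.2   1.98 -0.22  0.83 -0.48]
((0.49, -0.13, 0.31), 20, -14.3, 135) q [-0.55 -0.06  1.8   0.11  1.07  0.45] res 0.0 q5min 0.86 q3max 1.96
    [-0.048, -0.006, 0.033, 0.228, 0.171, 1.378] n 11.3
t 3.55 q [-0.27 -0.2   1.98 -0.22  0.83 -0.48]
((0.5, -0.151, 0.3), 30, -14.3, 180) q [-0.63 -0.11  1.93  0.25  0.85  1.07] res 0.0 q5min 0.84 q3max 1.96
    [-0.067, -0.006, 0.053, 0.123, 0.179, 2.18] n 17.5
```

```bash
python3 -m jog '[{"dx":-0.067,"dy":-0.006,"dz":0.053,"wx":0.123,"wy":0.179,"wz":2.18,"jaw":100},{"dx":-0.067,"dy":-0.006,"dz":0.053,"wx":0.123,"wy":0.179,"wz":2.18,"jaw":100},{"dx":-0.067,"dy":-0.006,"dz":0.053,"wx":0.123,"wy":0.179,"wz":2.18,"jaw":100},{"dx":-0.067,"dy":-0.006,"dz":0.053,"wx":0.123,"wy":0.179,"wz":2.18,"jaw":100},{"dx":-0.067,"dy":-0.006,"dz":0.053,"wx":0.123,"wy":0.179,"wz":2.18,"jaw":100},{"dx":-0.067,"dy":-0.006,"dz":0.053,"wx":0.123,"wy":0.179,"wz":2.18,"jaw":100},{"dx":-0.067,"dy":-0.006,"dz":0.053,"wx":0.123,"wy":0.179,"wz":2.18,"jaw":100},{"dx":-0.067,"dy":-0.006,"dz":0.053,"wx":0.123,"wy":0.179,"wz":2.18,"jaw":100},{"dx":-0.067,"dy":-0.006,"dz":0.053,"wx":0.123,"wy":0.179,"wz":2.18,"jaw":100},{"dx":-0.067,"dy":-0.006,"dz":0.053,"wx":0.123,"wy":0.179,"wz":2.18,"jaw":100}]'
python3 - <<'E'
from nx import *
go([((.50,-.151,.27),40,-14.3,180)])
E
```

```text
time_s: 4.38
ee_pos: [0.5092, -0.1546, 0.2836]
tool_rot: [2.612, 0.902, 0.502]
contact_force: [0.1, 0.5, 0.8]
finger_gap: 0.0851
gripper_force: 0.0
t 4.3833 q [-0.54 -0.09  1.9   0.08  0.85  0.33]
((0.5, -0.151, 0.27), 40, -14.3, 180) q [-0.69 -0.15  2.13  0.52  0.58  0.77] res 0.0 q5min 0.58 q3max 2.13
    [-0.004, -0.011, 0.026, -0.026, 0.237, 0.939] n 7.8
```

```bash
python3 -m jog '[{"dx":-0.004,"dy":-0.011,"dz":0.026,"wx":-0.026,"wy":0.237,"wz":0.939,"jaw":100},{"dx":-0.004,"dy":-0.011,"dz":0.026,"wx":-0.026,"wy":0.237,"wz":0.939,"jaw":100},{"dx":-0.004,"dy":-0.011,"dz":0.026,"wx":-0.026,"wy":0.237,"wz":0.939,"jaw":100},{"dx":-0.004,"dy":-0.011,"dz":0.026,"wx":-0.026,"wy":0.237,"wz":0.939,"jaw":100},{"dx":-0.004,"dy":-0.011,"dz":0.026,"wx":-0.026,"wy":0.237,"wz":0.939,"jaw":100},{"dx":-0.004,"dy":-0.011,"dz":0.026,"wx":-0.026,"wy":0.237,"wz":0.939,"jaw":100},{"dx":-0.004,"dy":-0.011,"dz":0.026,"wx":-0.026,"wy":0.237,"wz":0.939,"jaw":100},{"dx":-0.004,"dy":-0.011,"dz":0.026,"wx":-0.026,"wy":0.237,"wz":0.939,"jaw":100},{"dx":-0.004,"dy":-0.011,"dz":0.026,"wx":-0.026,"wy":0.237,"wz":0.939,"jaw":100}]'
python3 - <<'E'
from nx import *
go([((.495,-.151,.25),53,-14.3,180),((.495,-.151,.08),53,-14.3,180)])
E
```

```text
time_s: 5.13
ee_pos: [0.5102, -0.154, 0.2542]
tool_rot: [2.854, -0.356, 1.035]
contact_force: [-0.3, -0.4, -0.3]
finger_gap: 0.0856
gripper_force: 0.0
t 5.1333 q [-0.7  -0.15  2.13  0.53  0.58  0.76]
((0.495, -0.151, 0.25), 53, -14.3, 180) q [-0.8  -0.16  2.36  1.35  0.44 -0.12] res 0.0 q5min 0.44 q3max 2.36
    [-0.01, 0.001, 0.012, -0.001, 0.229, 0.001] n 1.8
((0.495, -0.151, 0.08), 53, -14.3, 180) q [-0.8   0.41  2.56  2.51  0.79 -1.45] res 0.0 q5min 0.43 q3max 2.56
    [-0.136, -0.0, 0.102, 0.0, 0.0, 0.0] n 4.1
```

```bash
python3 -m jog '[{"dx":-0.01,"dy":0.001,"dz":0.012,"wx":-0.001,"wy":0.229,"wz":0.001,"jaw":100},{"dx":-0.01,"dy":0.001,"dz":0.012,"wx":-0.001,"wy":0.229,"wz":0.001,"jaw":100},{"dx":-0.01,"dy":0.001,"dz":0.012,"wx":-0.001,"wy":0.229,"wz":0.001,"jaw":100},{"dx":-0.01,"dy":0.001,"dz":0.012,"wx":-0.001,"wy":0.229,"wz":0.001,"jaw":100},{"dx":-0.01,"dy":0.001,"dz":0.012,"wx":-0.001,"wy":0.229,"wz":0.001,"jaw":100}]'
python3 - <<'E'
from nx import *
go([((.495,-.151,.08),53,-14.3,180)])
E
```

```text
time_s: 5.55
ee_pos: [0.51, -0.1565, 0.239]
tool_rot: [2.691, -0.33, 1.343]
contact_force: [0.1, 0.2, 0.6]
finger_gap: 0.0855
gripper_force: 0.0
t 5.55 q [-0.81 -0.16  2.35  1.36  0.45 -0.13]
((0.495, -0.151, 0.08), 53, -14.3, 180) q [-0.8   0.41  2.56  2.51  0.79 -1.45] res 0.0 q5min 0.43 q3max 2.56
    [-0.137, -0.003, 0.102, 0.002, -0.001, 0.007] n 4.1
```

```bash
python3 -m jog '[{"dx":-0.034,"dy":-0.001,"dz":0.025,"wx":0,"wy":0,"wz":0.007,"jaw":100},{"dx":-0.068,"dy":-0.002,"dz":0.051,"wx":0.002,"wy":0,"wz":0.007,"jaw":100},{"dx":-0.1,"dy":-0.003,"dz":0.075,"wx":0.002,"wy":0,"wz":0.007,"jaw":100},{"dx":-0.137,"dy":-0.003,"dz":0.102,"wx":0.002,"wy":0,"wz":0.007,"jaw":100},{"dx":-0.137,"dy":-0.003,"dz":0.102,"wx":0.002,"wy":0,"wz":0.007,"jaw":100},{"dx":-0.137,"dy":-0.003,"dz":0.102,"wx":0.002,"wy":0,"wz":0.007,"jaw":100},{"dx":-0.137,"dy":-0.003,"dz":0.102,"wx":0.002,"wy":0,"wz":0.007,"jaw":100},{"dx":-0.137,"dy":-0.003,"dz":0.102,"wx":0.002,"wy":0,"wz":0.007,"jaw":100},{"dx":-0.137,"dy":-0.003,"dz":0.102,"wx":0.002,"wy":0,"wz":0.007,"jaw":100}]'
python3 - <<'E'
from nx import *
from h import *
go([((.495,-.151,.08),53,-14.3,180)])
s=snapshot("scene");cv2.imwrite("pics/g1.png",cv2.resize(s["frame"][120:270,180:380,::-1],(800,600),interpolation=2))
E
```

```text
time_s: 6.3
ee_pos: [0.5088, -0.1529, 0.0632]
tool_rot: [2.706, -0.345, 1.336]
contact_force: [0.1, -0.0, 0.7]
finger_gap: 0.0856
gripper_force: 0.0
t 6.3 q [-0.8   0.42  2.56  2.51  0.79 -1.45]
((0.495, -0.151, 0.08), 53, -14.3, 180) q [-0.8   0.41  2.56  2.51  0.79 -1.45] res 0.0 q5min 0.79 q3max 2.57
    [0.005, 0.002, -0.002, -0.004, 0.009, -0.006] n 0.1
```

View pics/g1.png

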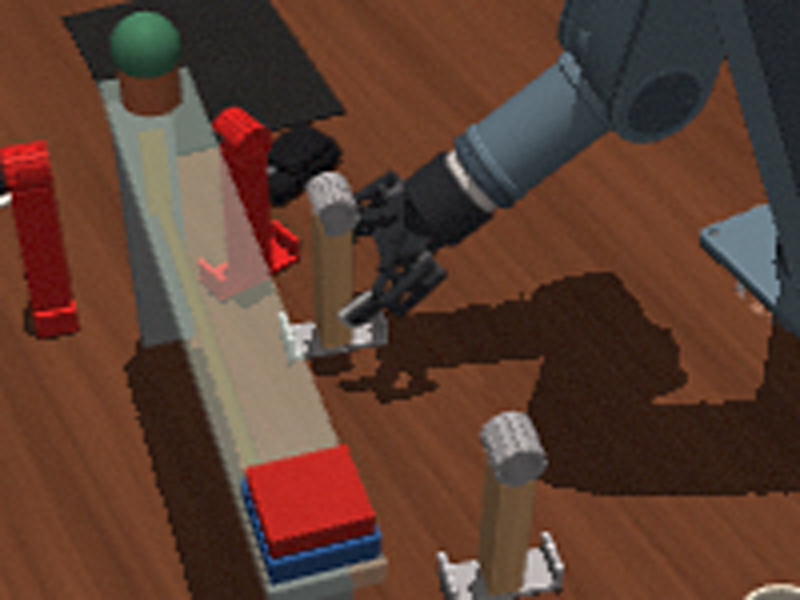

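Fingers straddle the C-ring hanger's shank at about (330,270) in the crop, clear of the red hanger. Closing.

```bash
python3 -m jog '[{"dx":0.004,"dy":0.002,"dz":-0.002,"wx":0,"wy":0,"wz":0,"jaw":100},{"dx":0.004,"dy":0.002,"dz":-0.002,"wx":0,"wy":0,"wz":0,"jaw":30},{"dx":0.004,"dy":0.002,"dz":-0.002,"wx":0,"wy":0,"wz":0,"jaw":0},{"dx":0.004,"dy":0.002,"dz":-0.002,"wx":0,"wy":0,"wz":0,"jaw":0},{"dx":0.004,"dy":0.002,"dz":-0.002,"wx":0,"wy":0,"wz":0,"jaw":0},{"dx":0.004,"dy":0.002,"dz":-0.002,"wx":0,"wy":0,"wz":0,"jaw":0},{"dx":0.004,"dy":0.002,"dz":-0.002,"wx":0,"wy":0,"wz":0,"jaw":0},{"dx":0.004,"dy":0.002,"dz":-0.002,"wx":0,"wy":0,"wz":0,"jaw":0},{"dx":0.004,"dy":0.002,"dz":-0.002,"wx":0,"wy":0,"wz":0,"jaw":0},{"dx":0.004,"dy":0.002,"dz":-0.002,"wx":0,"wy":0,"wz":0,"jaw":0}]'
python3 - <<'E'
from nx import *
from h import sense
R=Ro.from_rotvec(sense()["tool_rot"]).as_matrix();print(R.T@[0,0,.055],sense()["contact_force"])
E
```

```text
time_s: 7.18
ee_pos: [0.5094, -0.1582, 0.0743]
tool_rot: [2.691, -0.348, 1.349]
contact_force: [-3.8, 1.7, 9.8]
finger_gap: 0.0394
gripper_force: 60.3
[ 0.04405672 -0.00014737 -0.0329239 ] [-3.81197626  1.70266259  9.8027603 ]
```

```bash
python3 -m jog '[{"dx":0.014,"dy":0,"dz":-0.011,"wx":0,"wy":0,"wz":0,"jaw":0},{"dx":0.028,"dy":0,"dz":-0.021,"wx":0,"wy":0,"wz":0,"jaw":0},{"dx":0.044,"dy":0,"dz":-0.033,"wx":0,"wy":0,"wz":0,"jaw":0},{"dx":0.044,"dy":0,"dz":-0.033,"wx":0,"wy":0,"wz":0,"jaw":0},{"dx":0.044,"dy":0,"dz":-0.033,"wx":0,"wy":0,"wz":0,"jaw":0},{"dx":0.044,"dy":0,"dz":-0.033,"wx":0,"wy":0,"wz":0,"jaw":0}]'
cat > hang.py <<'E'
from h import *
def hang(c,name=None):
    s=snapshot(c);P,u,v=pts(s);f=s["frame"].astype(int)
    o=outline_of(c,"hanger_mid")
    e=np.array(sense()["ee_pos"])
    for k in o:
        Q,uu,vv=pts(s,k["pixels"])
        if np.linalg.norm(np.median(Q,0)[:2]-e[:2])<.08:
            col=s["frame"][vv,uu].astype(int)
            w=(col[:,0]-col[:,2]>25)&(col[:,0]>80)           # wood
            st=(col.max(1)-col.min(1)<25)&(col.mean(1)>95)    # steel
            print(c,k["score"],k["bbox"],"top",np.percentile(Q[:,2],98).round(4),"all",np.round(np.percentile(Q,[2,98],axis=0),3).tolist())
            zt=np.percentile(Q[:,2],98);T=Q[st&(Q[:,2]>zt-.03)]
            if len(T)>5: print(" ring pts",len(T),cv2.minAreaRect(T[:,:2].astype(np.float32)),T[:,2].max())
            A=Q[w]; 
            if len(A)>20:
                m=A.mean(0);d=np.linalg.svd(A-m)[2][0];d*=np.sign(d[2]);print(" shank axis",d.round(3),m.round(4),len(A))
            break
    if name: cv2.imwrite(name,s["frame"][:,:,::-1])
    return s
E
python3 - <<'E'
from hang import *
from nx import *
for c in("scene","top"):
    s=hang(c)
    if c=="scene": cv2.imwrite("pics/g2.png",cv2.resize(s["frame"][120:270,180:380,::-1],(800,600),interpolation=2))
go([((.60,-.05,.14),53,-11.4,180)])
E
```

```text
time_s: 7.68
ee_pos: [0.5082, -0.158, 0.1267]
tool_rot: [2.695, -0.35, 1.342]
contact_force: [-0.2, -0.2, -4.0]
finger_gap: 0.0394
gripper_force: 62.2
scene 0.78 [254.1, 152.8, 25.9, 47.8] top 0.2393 all [[0.426, -0.287, -0.002], [0.54, -0.124, 0.239]]
 ring pts 76 ((0.493854820728302, -0.1546638011932373), (0.04099959880113602, 0.03410825878381729), 75.4637680053711) 0.2445822362208563
 shank axis [0.219 0.489 0.845] [ 0.4946 -0.1547  0.1158] 285
top 0.91 [337.3, 198.6, 18.3, 26.5] top 0.2446 all [[0.471, -0.176, 0.056], [0.538, -0.132, 0.245]]
 ring pts 206 ((0.4926195442676544, -0.1544569581747055), (0.04034889489412308, 0.03971835598349571), 75.11952209472656) 0.2463110718408943
 shank axis [-0.018  0.077  0.997] [ 0.4807 -0.156   0.119 ] 55
t 7.8833 q [-0.81  0.17  2.51  2.24  0.57 -1.11]
((0.6, -0.05, 0.14), 53, -11.4, 180) q [-0.33  0.28  2.31  2.87  0.38 -1.39] res 0.0 q5min 0.38 q3max 2.5
    [0.048, -0.128, 0.06, 0.042, 0.003, -0.039] n 3.6
```

View pics/g2.png

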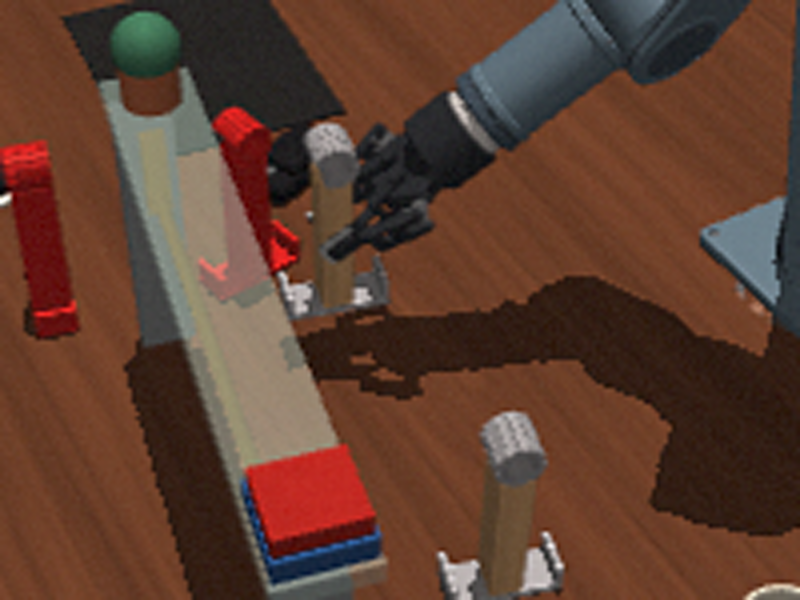

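```bash
cat > plan.py <<'E'
from nx import *
a=np.radians(-11.35);RX=np.array([np.cos(a),np.sin(a),0]);RY=np.array([-np.sin(a),np.cos(a),0]);RM=np.array([.6818,.0159,.2127])
def plan(stages,ring,yawerr):
    "ring: present ring centre (world, z too); stages: ring centre in rail frame; yawerr deg still to turn"
    s=sense();p0=np.array(s["ee_pos"]);R0=Ro.from_rotvec(s["tool_rot"]).as_matrix();q=np.array(s["joint_positions"])
    Z=Ro.from_euler('z',yawerr,degrees=True).as_matrix();R1=Z@R0
    print("ring in rail frame",[round(float(x),4) for x in ((ring-RM)@RX,(ring-RM)@RY,ring[2]-RM[2])])
    for st in stages:
        tgt=RM+st[0]*RX+st[1]*RY+np.array([0,0,st[2]])
        p=tgt-Z@(ring-p0)
        f=lambda x:np.r_[(fk(x,L)[0]-p)*5,(fk(x,L)[1]-R1).ravel()]
        r=least_squares(f,np.clip(q,lo+1e-4,hi-1e-4),bounds=(lo,hi));q=r.x
        print(st,np.round(np.r_[R0.T@(p-p0),Ro.from_matrix(R0.T@R1).as_rotvec()],4).tolist(),q.round(2),round(r.cost**.5,4))
E
python3 - <<'E'
from plan import *
s=sense();print(s["ee_pos"],s["tool_rot"])
plan([(-.09,-.06,.0045),(-.05,-.045,.0035),(-.03,-.045,.0035),(0,-.045,.0035),(0,-.045,-.008)],np.array([.493,-.1545,.052+.168]),3.5)
E
```

```text
[ 0.50824297 -0.15778868  0.12579769] [ 2.69762241 -0.3516246   1.34053805]
ring in rail frame [-0.1516, -0.2042, 0.0073]
(-0.09, -0.06, 0.0045) [0.0291, -0.1485, 0.0444, 0.0487, -0.0003, -0.0369] [-0.27  0.27  2.35  2.98  0.41 -1.46] 0.0
(-0.05, -0.045, 0.0035) [0.0519, -0.1658, 0.0762, 0.0487, -0.0003, -0.0369] [-0.22  0.32  2.25  3.08  0.36 -1.52] 0.0
(-0.03, -0.045, 0.0035) [0.0639, -0.167, 0.0921, 0.0487, -0.0003, -0.0369] [-0.22  0.35  2.21  3.08  0.34 -1.52] 0.0
(0, -0.045, 0.0035) [0.082, -0.1687, 0.116, 0.0487, -0.0003, -0.0369] [-0.22  0.38  2.14  3.08  0.3  -1.52] 0.0
(0, -0.045, -0.008) [0.0729, -0.1687, 0.1229, 0.0487, -0.0003, -0.0369] [-0.22  0.41  2.15  3.08  0.34 -1.52] 0.0
```

```bash
python3 -m jog '[{"dx":0.029,"dy":-0.148,"dz":0.044,"wx":0.049,"wy":0,"wz":-0.037,"jaw":0},{"dx":0.029,"dy":-0.148,"dz":0.044,"wx":0.049,"wy":0,"wz":-0.037,"jaw":0},{"dx":0.029,"dy":-0.148,"dz":0.044,"wx":0.049,"wy":0,"wz":-0.037,"jaw":0},{"dx":0.029,"dy":-0.148,"dz":0.044,"wx":0.049,"wy":0,"wz":-0.037,"jaw":0},{"dx":0.029,"dy":-0.148,"dz":0.044,"wx":0.049,"wy":0,"wz":-0.037,"jaw":0},{"dx":0.029,"dy":-0.148,"dz":0.044,"wx":0.049,"wy":0,"wz":-0.037,"jaw":0},{"dx":0.046,"dy":-0.165,"dz":0.069,"wx":0.049,"wy":0,"wz":-0.037,"jaw":0},{"dx":0.046,"dy":-0.165,"dz":0.069,"wx":0.049,"wy":0,"wz":-0.037,"jaw":0},{"dx":0.046,"dy":-0.165,"dz":0.069,"wx":0.049,"wy":0,"wz":-0.037,"jaw":0},{"dx":0.046,"dy":-0.165,"dz":0.069,"wx":0.049,"wy":0,"wz":-0.037,"jaw":0}]'
python3 - <<'E'
from hang import *
from plan import *
for c in("scene","top"):
    s=hang(c)
    if c=="scene": cv2.imwrite("pics/g3.png",cv2.resize(s["frame"][120:270,180:380,::-1],(800,600),interpolation=2))
s=sense();e=np.array(s["ee_pos"]);print(e,s["tool_rot"],s["contact_force"])
off=Ro.from_euler('z',3.5,degrees=True).apply(np.array([.493,-.1545,.2195])-[.50824,-.15779,.1258])
print("ring by fk",e+off)
plan([(-.03,-.045,.0035),(0,-.045,.0035),(0,-.045,-.008)],e+off,0)
E
```

```text
time_s: 8.72
ee_pos: [0.6297, -0.0196, 0.1213]
tool_rot: [2.729, -0.27, 1.355]
contact_force: [-1.0, 0.3, -3.7]
finger_gap: 0.0391
gripper_force: 62.9
top 0.82 [286.8, 161.9, 15.5, 19.2] top 0.2391 all [[0.593, -0.038, 0.052], [0.633, 0.006, 0.239]]
 ring pts 198 ((0.612855076789856, -0.01732502691447735), (0.039546143263578415, 0.037527475506067276), 78.50408172607422) 0.24395776577971073
 shank axis [-0.011 -0.071  0.997] [ 0.5994 -0.0143  0.1248] 74
[ 0.62975314 -0.0201868   0.12248086] [ 2.72698507 -0.27083376  1.357147  ] [ 0.02402382  0.42334313 -3.86937234]
ring by fk [ 0.61434071 -0.01783331  0.21618086]
ring in rail frame [-0.0595, -0.0463, 0.0035]
(-0.03, -0.045, 0.0035) [0.0178, -0.0013, 0.0235, 0.0, 0.0, 0.0] [-0.22  0.35  2.21  3.09  0.34 -1.53] 0.0
(0, -0.045, 0.0035) [0.0359, -0.0012, 0.0474, 0.0, 0.0, 0.0] [-0.21  0.38  2.14  3.08  0.3  -1.52] 0.0
(0, -0.045, -0.008) [0.0267, -0.0012, 0.0544, 0.0, 0.0, 0.0] [-0.21  0.41  2.15  3.09  0.34 -1.53] 0.0
```

View pics/g3.png

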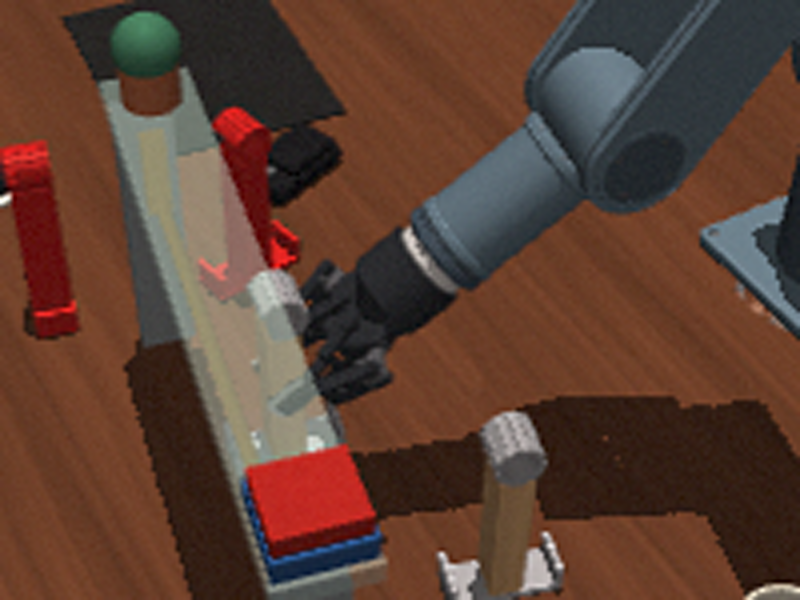

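Hanger upright under the front of the shelf, ring at about (275,295), and the rail stripe left of it. Moving in level.

```bash
python3 -m jog '[{"dx":0.009,"dy":0,"dz":0.012,"wx":0,"wy":0,"wz":0,"jaw":0},{"dx":0.018,"dy":0,"dz":0.0235,"wx":0,"wy":0,"wz":0,"jaw":0},{"dx":0.018,"dy":0,"dz":0.0235,"wx":0,"wy":0,"wz":0,"jaw":0},{"dx":0.021,"dy":0,"dz":0.0275,"wx":0,"wy":0,"wz":0,"jaw":0},{"dx":0.024,"dy":0,"dz":0.0315,"wx":0,"wy":0,"wz":0,"jaw":0},{"dx":0.027,"dy":0,"dz":0.0355,"wx":0,"wy":0,"wz":0,"jaw":0},{"dx":0.027,"dy":0,"dz":0.0355,"wx":0,"wy":0,"wz":0,"jaw":0}]'
python3 - <<'E'
from plan import *
s=sense();e=np.array(s["ee_pos"]);print(s["contact_force"],s["tool_rot"])
plan([(0,-.045,.0035),(0,-.045,-.008)],e+[-.01541,.00235,.0937],0)
E
```

```text
time_s: 9.5
ee_pos: [0.6753, -0.0285, 0.1237]
tool_rot: [2.726, -0.269, 1.361]
contact_force: [0.2, -0.3, -2.9]
finger_gap: 0.039
gripper_force: 62.9
[ 0.21046678 -0.27416524 -2.94234054] [ 2.72554896 -0.26941076  1.36075084]
ring in rail frame [-0.0132, -0.0456, 0.0047]
(0, -0.045, 0.0035) [0.007, -0.0006, 0.0113, 0.0, 0.0, 0.0] [-0.22  0.38  2.14  3.08  0.31 -1.52] 0.0
(0, -0.045, -0.008) [-0.0022, -0.0005, 0.0182, 0.0, 0.0, 0.0] [-0.22  0.41  2.15  3.09  0.34 -1.53] 0.0
```

```bash
python3 -m jog '[{"dx":0.003,"dy":0,"dz":0.004,"wx":0,"wy":0,"wz":0,"jaw":0},{"dx":0.005,"dy":0,"dz":0.008,"wx":0,"wy":0,"wz":0,"jaw":0},{"dx":0.0075,"dy":0,"dz":0.0113,"wx":0,"wy":0,"wz":0,"jaw":0},{"dx":0.0075,"dy":0,"dz":0.0113,"wx":0,"wy":0,"wz":0,"jaw":0},{"dx":0.0075,"dy":0,"dz":0.0113,"wx":0,"wy":0,"wz":0,"jaw":0}]'
python3 - <<'E'
from plan import *
from hang import *
s=sense();e=np.array(s["ee_pos"]);print(s["contact_force"],s["tool_rot"])
hang("top")
plan([(0,-.045,.0035),(0,-.045,-.008)],e+[-.01541,.00235,.0937],0)
E
```

```text
time_s: 9.92
ee_pos: [0.688, -0.0308, 0.1225]
tool_rot: [2.726, -0.269, 1.36]
contact_force: [0.4, -0.3, -4.1]
finger_gap: 0.0393
gripper_force: 62.9
[ 0.38844677 -0.3212012  -4.1087551 ] [ 2.72643878 -0.26905954  1.35950916]
ring in rail frame [-0.0003, -0.0453, 0.0035]
(0, -0.045, 0.0035) [0.0002, -0.0003, 0.0002, 0.0, 0.0, 0.0] [-0.22  0.38  2.14  3.08  0.31 -1.52] 0.0
(0, -0.045, -0.008) [-0.009, -0.0003, 0.0071, 0.0, 0.0, 0.0] [-0.22  0.41  2.15  3.08  0.34 -1.53] 0.0
```

```bash
python3 -m jog '[{"dx":-0.003,"dy":0,"dz":0.0025,"wx":0,"wy":0,"wz":0,"jaw":0},{"dx":-0.0065,"dy":0,"dz":0.0052,"wx":0,"wy":0,"wz":0,"jaw":0},{"dx":-0.0065,"dy":0,"dz":0.0052,"wx":0,"wy":0,"wz":0,"jaw":0}]'; python3 -m jog '[{"dx":-0.001,"dy":0,"dz":0.0007,"wx":0,"wy":0,"wz":0,"jaw":0},{"dx":-0.002,"dy":0,"dz":0.0015,"wx":0,"wy":0,"wz":0,"jaw":0},{"dx":-0.0025,"dy":0,"dz":0.0019,"wx":0,"wy":0,"wz":0,"jaw":0},{"dx":-0.0025,"dy":0,"dz":0.0019,"wx":0,"wy":0,"wz":0,"jaw":0}]'
python3 - <<'E'
from plan import *
s=sense();e=np.array(s["ee_pos"]);print(s["contact_force"],s["torque"])
plan([(0,-.045,-.008)],e+[-.01541,.00235,.0937],0)
E
```

```text
time_s: 10.27
ee_pos: [0.6872, -0.0307, 0.1127]
tool_rot: [2.728, -0.269, 1.356]
contact_force: [-0.5, -0.8, -4.2]
finger_gap: 0.0392
gripper_force: 62.9
time_s: 10.6
ee_pos: [0.6883, -0.0309, 0.1115]
tool_rot: [2.726, -0.269, 1.361]
contact_force: [-0.4, 0.1, -3.0]
finger_gap: 0.0394
gripper_force: 63.3
[-0.43143881  0.07363272 -2.97165269] [ 0.05986297  0.60710791 -0.00083756]
ring in rail frame [0.0, -0.0453, -0.0075]
(0, -0.045, -0.008) [-0.0004, -0.0003, 0.0002, 0.0, 0.0, 0.0] [-0.22  0.41  2.15  3.09  0.34 -1.53] 0.0
```

Contact is just starting. I'll ease down a little more.

```bash
python3 -m jog '[{"dx":-0.0008,"dy":0,"dz":0.0006,"wx":0,"wy":0,"wz":0,"jaw":0},{"dx":-0.0008,"dy":0,"dz":0.0006,"wx":0,"wy":0,"wz":0,"jaw":0},{"dx":-0.0008,"dy":0,"dz":0.0006,"wx":0,"wy":0,"wz":0,"jaw":0}]'; python3 -m jog '[{"dx":-0.0008,"dy":0,"dz":0.0006,"wx":0,"wy":0,"wz":0,"jaw":0},{"dx":-0.0008,"dy":0,"dz":0.0006,"wx":0,"wy":0,"wz":0,"jaw":0},{"dx":-0.0008,"dy":0,"dz":0.0006,"wx":0,"wy":0,"wz":0,"jaw":0}]'
python3 - <<'E'
from plan import *
from hang import *
s=sense();e=np.array(s["ee_pos"]);print(s["contact_force"],s["torque"])
hang("top")
P=hang("scene");cv2.imwrite("pics/g4.png",cv2.resize(P["frame"][120:270,180:380,::-1],(800,600),interpolation=2))
plan([(0,-.045,-.008)],e+[-.01541,.00235,.0937],0)
E
```

```text
time_s: 10.85
ee_pos: [0.6888, -0.031, 0.1113]
tool_rot: [2.724, -0.269, 1.363]
contact_force: [-2.2, 0.1, 3.4]
finger_gap: 0.0392
gripper_force: 63.7
time_s: 11.1
ee_pos: [0.6893, -0.0311, 0.1113]
tool_rot: [2.723, -0.269, 1.366]
contact_force: [-5.3, 0.5, 5.9]
finger_gap: 0.0394
gripper_force: 64.3
[-5.31753071  0.53392822  5.88446412] [-0.22424291 -0.39657    -0.14853753]
top 0.47 [293.8, 157.8, 5.4, 4.6] top 0.1379 all [[0.657, -0.039, 0.056], [0.663, -0.009, 0.138]]
scene 0.69 [220.5, 230.2, 17.5, 14.7] top 0.099 all [[0.677, -0.05, 0.002], [0.725, -0.005, 0.099]]
 shank axis [0.194 0.604 0.773] [ 0.6893 -0.0042  0.0796] 63
ring in rail frame [0.001, -0.0453, -0.0077]
(0, -0.045, -0.008) [-0.0009, -0.0003, -0.0006, 0.0, 0.0, 0.0] [-0.22  0.41  2.15  3.09  0.35 -1.53] 0.0
```

View pics/g4.png

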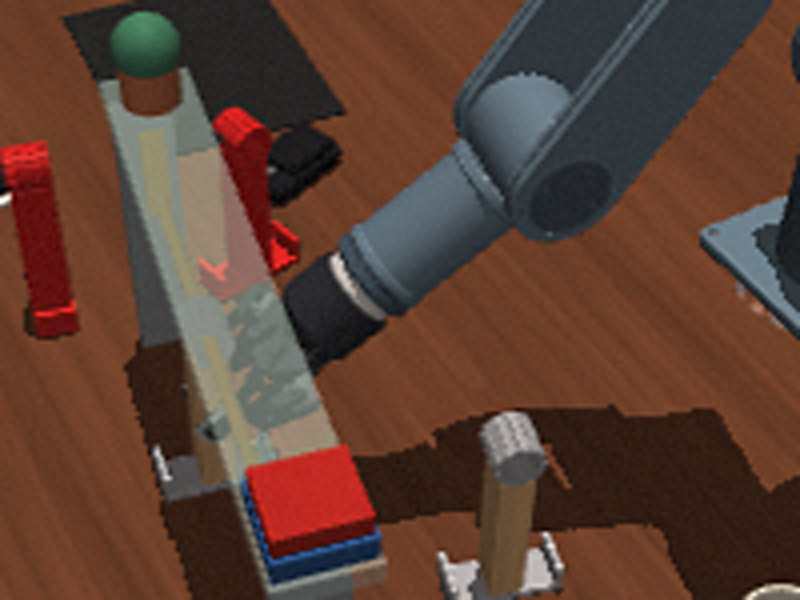

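```bash
python3 -m jog '[{"dx":0.0008,"dy":0,"dz":-0.0006,"wx":0,"wy":0,"wz":0,"jaw":0},{"dx":0.0008,"dy":0,"dz":-0.0006,"wx":0,"wy":0,"wz":0,"jaw":0}]'; python3 -m jog '[{"dx":0,"dy":0,"dz":0,"wx":0,"wy":0,"wz":0,"jaw":50},{"dx":0,"dy":0,"dz":0,"wx":0,"wy":0,"wz":0,"jaw":55},{"dx":0,"dy":0,"dz":0,"wx":0,"wy":0,"wz":0,"jaw":60},{"dx":0,"dy":0,"dz":0,"wx":0,"wy":0,"wz":0,"jaw":70},{"dx":0,"dy":0,"dz":0,"wx":0,"wy":0,"wz":0,"jaw":80},{"dx":0,"dy":0,"dz":0,"wx":0,"wy":0,"wz":0,"jaw":90},{"dx":0,"dy":0,"dz":0,"wx":0,"wy":0,"wz":0,"jaw":90},{"dx":0,"dy":0,"dz":0,"wx":0,"wy":0,"wz":0,"jaw":90},{"dx":0,"dy":0,"dz":0,"wx":0,"wy":0,"wz":0,"jaw":90},{"dx":0,"dy":0,"dz":0,"wx":0,"wy":0,"wz":0,"jaw":90}]'
python3 - <<'E'
from hang import *
P=hang("scene");cv2.imwrite("pics/g5.png",cv2.resize(P["frame"][150:270,180:340,::-1],(800,600),interpolation=2))
E
```

```text
time_s: 11.47
ee_pos: [0.6887, -0.031, 0.1113]
tool_rot: [2.725, -0.269, 1.363]
contact_force: [-3.8, 0.0, 5.0]
finger_gap: 0.0392
gripper_force: 63.6
time_s: 12.3
ee_pos: [0.6881, -0.0309, 0.1101]
tool_rot: [2.726, -0.269, 1.36]
contact_force: [-0.0, -0.6, 0.5]
finger_gap: 0.0773
gripper_force: 0.0
scene 0.8 [219.4, 219.6, 15.5, 25.1] top 0.1545 all [[0.678, -0.083, -0.0], [0.724, -0.005, 0.155]]
 shank axis [0.159 0.424 0.891] [ 0.6892 -0.0111  0.0984] 97
```

View pics/g5.png

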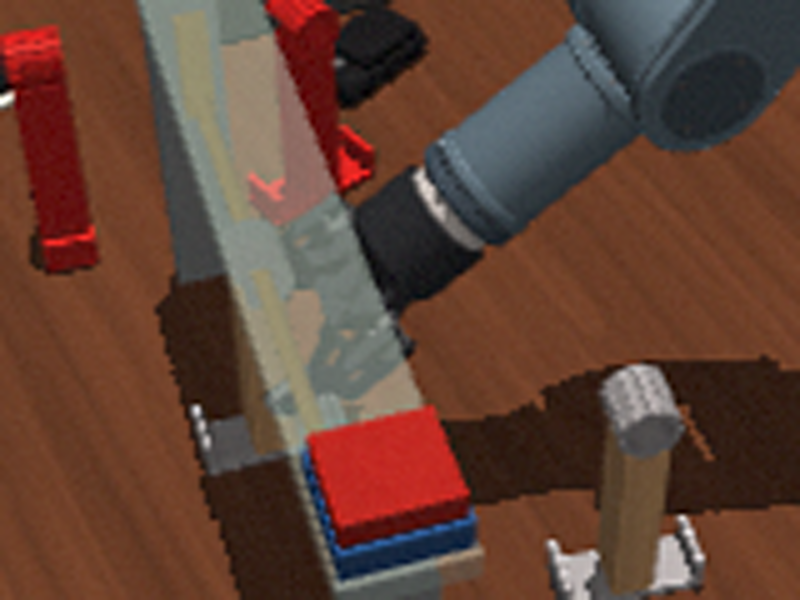

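The ring (about (255,250)) sits on the rail, the jaws are open and the hanger hangs. Backing out along the tool axis.

```bash
python3 -m jog '[{"dx":0,"dy":0,"dz":-0.012,"wx":0,"wy":0,"wz":0,"jaw":90},{"dx":0,"dy":0,"dz":-0.025,"wx":0,"wy":0,"wz":0,"jaw":90},{"dx":0,"dy":0,"dz":-0.045,"wx":0,"wy":0,"wz":0,"jaw":90},{"dx":0,"dy":0,"dz":-0.07,"wx":0,"wy":0,"wz":0,"jaw":90},{"dx":0,"dy":0,"dz":-0.1,"wx":0,"wy":0,"wz":0,"jaw":90},{"dx":0,"dy":0,"dz":-0.1,"wx":0,"wy":0,"wz":0,"jaw":90},{"dx":0,"dy":0,"dz":-0.1,"wx":0,"wy":0,"wz":0,"jaw":90},{"dx":0,"dy":0,"dz":-0.1,"wx":0,"wy":0,"wz":0,"jaw":90},{"dx":0,"dy":0,"dz":-0.1,"wx":0,"wy":0,"wz":0,"jaw":90},{"dx":0,"dy":0,"dz":-0.1,"wx":0,"wy":0,"wz":0,"jaw":90}]'; python3 -m jog '[{"dx":0,"dy":0,"dz":0,"wx":0,"wy":0,"wz":0,"jaw":90},{"dx":0,"dy":0,"dz":0,"wx":0,"wy":0,"wz":0,"jaw":90},{"dx":0,"dy":0,"dz":0,"wx":0,"wy":0,"wz":0,"jaw":90},{"dx":0,"dy":0,"dz":0,"wx":0,"wy":0,"wz":0,"jaw":90},{"dx":0,"dy":0,"dz":0,"wx":0,"wy":0,"wz":0,"jaw":90},{"dx":0,"dy":0,"dz":0,"wx":0,"wy":0,"wz":0,"jaw":90},{"dx":0,"dy":0,"dz":0,"wx":0,"wy":0,"wz":0,"jaw":90},{"dx":0,"dy":0,"dz":0,"wx":0,"wy":0,"wz":0,"jaw":90},{"dx":0,"dy":0,"dz":0,"wx":0,"wy":0,"wz":0,"jaw":90},{"dx":0,"dy":0,"dz":0,"wx":0,"wy":0,"wz":0,"jaw":90}]'
python3 - <<'E'
from hang import *
f=[]
for i in range(2):
    P=snapshot("scene");f.append(P["frame"].astype(int)[200:260,205:260])
    for _ in range(6): snapshot("top")
print("motion",abs(f[1]-f[0]).mean(),sense()["time_s"])
cv2.imwrite("pics/g6.png",cv2.resize(P["frame"][150:270,180:340,::-1],(800,600),interpolation=2))
E
```

```text
time_s: 13.23
ee_pos: [0.6102, -0.0159, 0.1695]
tool_rot: [2.727, -0.27, 1.358]
contact_force: [0.3, -0.2, -0.3]
finger_gap: 0.0764
gripper_force: 0.0
time_s: 14.07
ee_pos: [0.6097, -0.0156, 0.1704]
tool_rot: [2.726, -0.269, 1.36]
contact_force: [0.5, -0.3, -0.0]
finger_gap: 0.077
gripper_force: 0.0
motion 2.032828282828283 14.7667
```

View pics/g6.png

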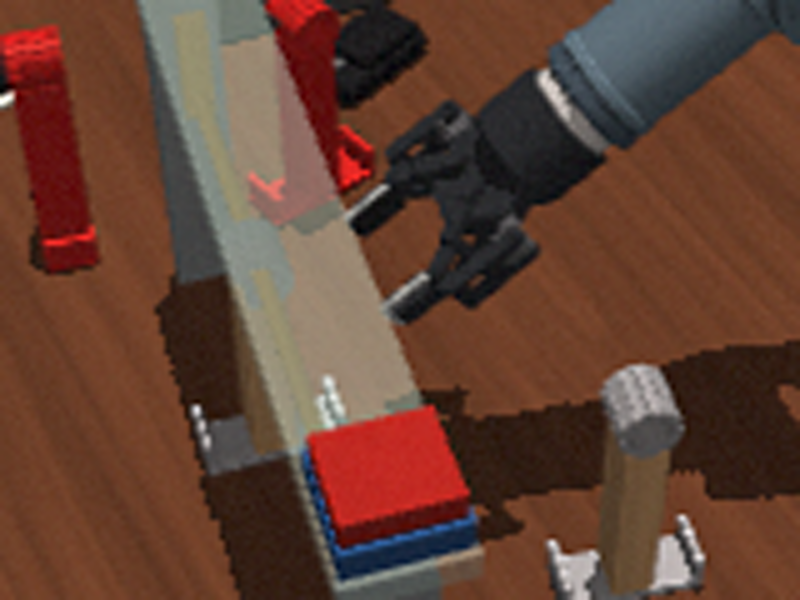

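The hanger hangs from the rail, with its foot at the same pixels, about (200,430), as before the retreat. The gripper is clear. I'll wait briefly, then hand in.

```bash
python3 -m jog '[{"dx":0,"dy":0,"dz":-0.02,"wx":0,"wy":0,"wz":0,"jaw":90},{"dx":0,"dy":0,"dz":-0.02,"wx":0,"wy":0,"wz":0,"jaw":90},{"dx":0,"dy":0,"dz":-0.02,"wx":0,"wy":0,"wz":0,"jaw":90},{"dx":0,"dy":0,"dz":-0.02,"wx":0,"wy":0,"wz":0,"jaw":90},{"dx":0,"dy":0,"dz":-0.02,"wx":0,"wy":0,"wz":0,"jaw":90},{"dx":0,"dy":0,"dz":-0.02,"wx":0,"wy":0,"wz":0,"jaw":90},{"dx":0,"dy":0,"dz":-0.02,"wx":0,"wy":0,"wz":0,"jaw":90},{"dx":0,"dy":0,"dz":-0.02,"wx":0,"wy":0,"wz":0,"jaw":90},{"dx":0,"dy":0,"dz":-0.02,"wx":0,"wy":0,"wz":0,"jaw":90},{"dx":0,"dy":0,"dz":-0.02,"wx":0,"wy":0,"wz":0,"jaw":90}]'; python3 -c "
from h import *
a=[snapshot('scene')['frame'].astype(int) for _ in range(25)]
for sl in (np.s_[200:260,205:260],np.s_[330:390,100:155]): print(abs(a[0][sl]-a[-1][sl]).mean())
print(job_done())"
```

```text
time_s: 15.6
ee_pos: [0.5936, -0.0129, 0.1787]
tool_rot: [2.723, -0.268, 1.367]
contact_force: [-0.1, 0.6, 0.1]
finger_gap: 0.077
gripper_force: 0.0
1.9844444444444445
0.6445454545454545
the job is handed in; nothing more can be done
None
```

The C-ring hanger hangs on the rail, released and looking upright, and the gripper touches nothing; I handed the job in at about 17 s of the 51 s allowed, and no verdict came back.

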